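# Lock off the goods-lift control desk

## Task

Lock off the goods-lift control desk before servicing: lay the loose red lock-off plate on the two slide rails over the start buttons, slide it along the lower ledge under the open shackle until its round hole sits over the fixed pin and the plate drops flat onto the rails, and let go of it. Then press the shackle down through the plate's slot until the lock clicks and the shackle stays down. Leave the cans and bottles standing where they are.

Things in the scene. Friction and masses are not known exactly. Their poses are not given: they have to be found in the camera images.
- lock_plate: Loose red steel plate, 84 (x) x 160 (y) x 4 mm (z), 0.2 to 0.42 kg, black pull handle on top. Origin: centre of the underside; z out of the handle side. Round hole at y = -58 mm, slot at y = +58 mm, both x = 0. Starts flat on the table, left of the desk, handle up. Seated, its axes are parallel to those of pin
- plate_handle (a point): centre of the plate's handle, 36 mm above the plate's underside; axes as the plate's. Flat-sided bar 12 mm wide (x), 82 mm long (y), 16 mm high, its lower side 24 mm clear of the plate, on two posts 12 x 12 mm at y = +-34 mm
- plate_hole (a point): centre of the plate's round 15 mm hole, at its underside; axes as the plate's
- plate_slot (a point): centre of the plate's slot, 18 (x) x 15 (y) mm, at its underside; axes as the plate's
- face: sloping face of the fixed grey control desk, 190 (x, up the slope) x 290 mm (y, to the left); origin at its middle; z out of it, leaning 25 degrees back towards the robot. The desk is 45 mm high in front, 125 behind. Red emergency stop at (57, 100), 29 mm high; lamps and a switch at x = 60, y = -100 to 35, up to 14 mm high
- pin (a point): foot of the fixed steel pin (12 mm thick, 4.5 mm straight then tapering to 5 mm across, 9 mm tall), level with the tops of the two slide rails; axes as face. Rails run along y from -65 to +139 mm of here, under the seated plate's lower and upper edge, 8 mm above the face, with the flush start buttons between them, below the rail tops
- ledge (a point): upper inner edge of the lower ledge beside the pin; axes as face. The ledge runs along y beside the rails, 14 mm higher than they are; the seated plate's lower edge is 1.5 mm from it
- lock_mouth (a point): mouth that takes the shackle's short leg, level with the rail tops, 116 mm to the +y side of the pin; axes as face. A brass lock body, 12 mm high over the rails, begins 25 mm to its +y side (3 mm beyond the seated plate's end)
- shackle_top (a point): outer top of the U-shaped steel shackle (8 mm bar, legs 32 mm apart along y), the place to press; moves with it; axes as face. Open, it is 62 mm above the rails; the short leg hangs over the mouth, its tip 21 mm above the rails, so the plate has to pass under it from the -y side; the long leg stands in the lock body
- shackle (a joint): travel of the shackle straight into the face (along -z of face), m: 0 open, hard stop 0.030. A spring pushes it back up (3 to 5 N) until the hidden pawl catches it at about 0.0265 (at most about 10 N while the pawl is passed); it then stays between 0.026 and 0.028
- purple_aerosol: purple aerosol can with white cap, 65 mm across, 201 mm tall, bystander; origin at the centre of its foot
- yellow_aerosol: yellow aerosol can with white cap, 65 mm across, 204 mm tall, bystander; origin at the centre of its foot
- purple_bottle: purple bottle with black cap, 65 mm across, 189 mm tall, bystander; origin at the centre of its foot
- black_bottle: black bottle with yellow cap, 66 mm across, 151 mm tall, bystander; origin at the centre of its foot

How it is judged (in metres and radians):
On the way, in this order (a step that is already met when the one before it is completed fails the run):
1. the plate lies flat on the rails with its hole over the pin, let go, the shackle still open (distance between plate_hole and pin below 0.004 m and distance between plate_slot and lock_mouth below 0.007 m and angle between the z axis of lock_plate and the z axis of pin, either way round below 0.05 rad and value of joint shackle below 0.008 m and contact force between the fingers and lock_plate below 0.1 N), for 0.2 s.
2. the shackle has been pressed down through the seated plate until it clicked (distance between plate_hole and pin below 0.004 m and distance between plate_slot and lock_mouth below 0.007 m and angle between the z axis of lock_plate and the z axis of pin, either way round below 0.05 rad and value of joint shackle above 0.0245 m), for 0.2 s.
At the end, for the whole second after the job is handed in: The plate is at rest, flat on the rails (within 3 degrees), its hole centred on the pin's foot within 4 mm and its slot on the lock mouth within 7 mm; the shackle is caught by its pawl (more than 24.5 mm down) and stays there (all of step 2 and linear speed of lock_plate below 0.02 m/s); the robot touches nothing.
It fails at once if a can or bottle is knocked about (moved more than 30 mm) (distance of any of purple_aerosol, yellow_aerosol, purple_bottle, black_bottle from where it was at the start of the episode above 0.03 m).
It also fails if it takes over 58 s, if anything falls off the work surface, if the arm or the gripper's body presses on something with over 40 N, if the wrist force passes 120 N, or if a joint passes its speed limit or range.

## Robot

A 6-joint arm with a two-finger parallel gripper is mounted at the origin on a cart in front of the work surface, level with it; the furniture and walls round the work are solid. World frame = base frame: x ahead of the robot, y to its left, z up, the work surface at z = 0. Lengths are in m, angles in degrees, forces in N, time in s.
With the tool pointing down it reaches from about 0.35 to 0.85 m from the base axis. Payload 8.1 kg.
Tool frame: the origin (TCP) lies midway between the tips of the shut fingers; the grasp point (between the pads) lies 19 mm behind it; z points along the fingers, y is the line along which they close (so a half turn about z gives the same grasp; the last joint's range is limited). The gripper opens to 93 mm and grips with 3 to 60 N. Pads are 15 mm wide; open, the fingers measure 128 mm over their backs; the gripper's body (75 mm by 188 mm) begins 65 mm behind the grasp point.
Start: joints at [-79.664, 7.471, 85.268, -0, 87.261, -4.893], TCP at [0.158, -0.579, 0.219] pointing down, gripper open.
Joint ranges: [-169.43, 169.43], [-51.17, 129.36], [1.28, 143.12], [-76.62, 256.62], [0, 156.53], [-152.29, 152.29]. Speed limits (degrees/s): [136.94, 136.94, 159.86, 180, 180, 180].

## Interface

Orientations are given as a 3x3 rotation matrix whose columns are the frame's x, y, z axes.
In Python, from workcell import get_obs, grab_frame, sign_off gives the robot as it stands. The module is installed in compiled form; this text tells all that it offers.
- The arm moves only by the tool jog_arm, never from a script. Its argument "increments" is a list of rows, each an object with "xyz": the shift along the tool's x, y, z each as a share of 150 mm, from -1 to 1, a list of three; "turn": the turn, a rotation vector about the tool's x, y, z each as a share of 180 degrees, from -1 to 1, a list of three. In form: [{"xyz": [x, y, z], "turn": [wx, wy, wz]}, ...]. A call has 1 to 12 rows; each row is the pose to reach, as a shift and turn from the pose commanded when the call began, along the tool's axes at that moment, turning the shorter way round; what a row does not reach only later rows make up. A row lasts 1/10 s, in which the tool goes at most 50 mm and 8.59 degrees, less where a joint would pass 70% of its speed; a pose out of reach is approached as far as the arm can. A call with a number of a shift or a turn outside -1 to 1 is refused whole. A call with a gripper value outside its range is refused whole. "hand" is the opening, from 0 (shut) to 1 (fully open), set as the call begins (left out, the last holds). The fingers move at their own pace and stop on an object; the grip force is fixed at half the most. Time passes only in rows, so rows that repeat a pose let the fingers close. It gives the time, the measured TCP pose, the force, the opening and the grip force at its end, in the units of the state.
- get_obs(): the state, without advancing time (a new reading comes with each control period).
- grab_frame(name): name is "scene" or "side" or "wrist"; returns a dict with "color" (480x640x3 uint8, red, green, blue), "camera_matrix" (3x3 intrinsics, pixels), "k1" (the pictures are not rectified: a ray, as slopes to the right and down, at radius r is drawn at 1 + k1 r^2 times it, then the intrinsics apply), "extrinsics" (4x4, takes a point from camera to world coordinates). Camera axes: x right, y down, z forward; pixel columns grow to the right and rows downward; lengths in m; the calibration is good to about 2 mm. A picture is of the moment at which its call begins. There is no depth.
- sign_off(): hands the job in; it is judged then, once.
The state is a dict: "time": time; "joint_pos": joint angles; "qvel": joint speeds; "tau": joint torques, N m; "tcp_pos": TCP position; "ee_rot": TCP orientation; "contact_force": force on the tool from outside, world axes, zero at the start; "ft_torque": the same for the moment, N m; "grip_width": opening from 0.0 (shut) to 1.0 (fully open); "gripper_force": force on a finger pad.
Only numpy, scipy, OpenCV 4.12 (cv2) and the standard library are available. Lean on these libraries where they do the work, as an engineer would, in place of code of your own. Each camera call takes 0.05 s, during which the arm holds its last target. There are 200 camera calls.

## Working session

There is one attempt and no reset: what is moved stays moved. The work goes in short steps, Python scripts to look and compute and a tool call to move; the robot and the scene stay as the last step left them, time stands still between calls to the robot, and variables do not carry over. Pictures are saved under pics/ and viewed, at most 10 in all, crops included, and the job is handed in when it is done.

Besides the shell and the picture viewer there is one more tool, called after "Emit:" as name([rows], argument=value, ...), one row to a line, values as JSON. jog_arm: Moves the arm, as the interface text tells. Shift numbers are shares of 150 mm and turn numbers shares of 180 degrees, none past 1 either way. Its arguments: {"type":"object","properties":{"increments":{"type":"array","items":{"type":"object","properties":{"xyz":{"type":"array","items":{"type":"number"}},"turn":{"type":"array","items":{"type":"number"}}}}},"hand":{"type":"number"}},"required":["increments"]}

```bash
mkdir -p pics
python3 - <<'E'
from workcell import *
import cv2,pickle,numpy as np
o=get_obs();print({k:np.round(v,3).tolist() for k,v in o.items()})
for n in("scene","side"):
    f=grab_frame(n);pickle.dump(f,open(n+"0.pkl","wb"));cv2.imwrite(f"pics/{n}0.png",f["color"][:,:,::-1])
    print(n,np.round(f["camera_matrix"],1).tolist(),f["k1"],np.round(f["extrinsics"],3).tolist())
E
```

```text
{'time': 0.0, 'joint_pos': [-79.663, 7.514, 85.33, -0.002, 87.263, -4.891], 'qvel': [-0.114, -0.085, 0.041, 0.042, -0.07, 0.049], 'tau': [0.0, -55.984, -49.176, 0.077, 0.036, -0.0], 'tcp_pos': [0.158, -0.578, 0.218], 'ee_rot': [[0.965, 0.263, -0.0], [0.263, -0.965, 0.002], [0.0, -0.002, -1.0]], 'contact_force': [-0.589, 0.744, 0.616], 'ft_torque': [-0.001, 0.014, 0.008], 'gripper_force': 0.0, 'grip_width': 0.996}
scene [[599.4, 0.0, 316.7], [0.0, 599.4, 241.0], [0.0, 0.0, 1.0]] -0.1564376508375535 [[-0.899, -0.308, 0.31, 0.208], [-0.437, 0.661, -0.61, 0.712], [-0.017, -0.685, -0.729, 1.024], [0.0, 0.0, 0.0, 1.0]]
side [[448.2, 0.0, 314.6], [0.0, 448.2, 243.1], [0.0, 0.0, 1.0]] -0.09769707493149553 [[-0.934, -0.249, 0.254, 0.299], [-0.356, 0.615, -0.703, 0.753], [0.019, -0.748, -0.664, 0.844], [0.0, 0.0, 0.0, 1.0]]
```

View pics/scene0.png

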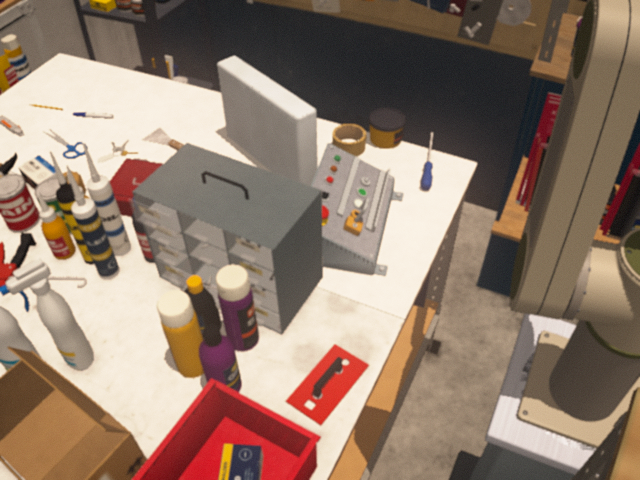

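View pics/side0.png

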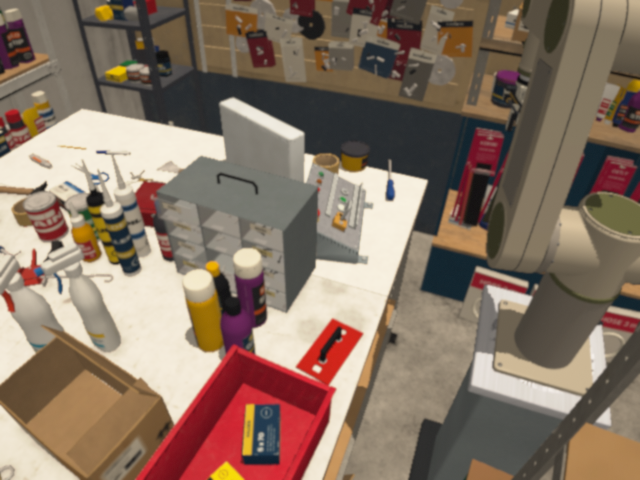

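The scene view shows the red plate at about (328,383), with its handle running (318,392)-(340,362). The desk is at about (350,205), partly hidden by the grey cabinet, with the brass lock and shackle near (355,218). The cans and bottles are at (180,330), (238,310) and (215,350). The side view shows the same layout.

```bash
cat > h.py <<'E'
import numpy as np,cv2,pickle
from scipy.spatial.transform import Rotation as R
def ray(f,uv):
    uv=np.atleast_2d(np.array(uv,float));K=f["camera_matrix"];k=f["k1"]
    p=cv2.undistortPoints(uv[:,None],K,np.array([k,0,0,0.]))[:,0]
    E=f["extrinsics"];d=np.c_[p,np.ones(len(p))]@E[:3,:3].T
    return E[:3,3],d
def onz(f,uv,z): return onplane(f,uv,[0,0,z],[0,0,1])
def onplane(f,uv,p0,n):
    c,d=ray(f,uv);n=np.array(n);return c+d*(((np.array(p0)-c)@n)/(d@n))[:,None]
def tri(obs):
    A=0;b=0
    for f,uv in obs:
        c,d=ray(f,uv);d=d[0]/np.linalg.norm(d[0]);P=np.eye(3)-np.outer(d,d);A=A+P;b=b+P@c
    return np.linalg.solve(A,b)
def proj(f,p):
    E=f["extrinsics"];q=(np.atleast_2d(p)-E[:3,3])@E[:3,:3];s=q[:,:2]/q[:,2:]
    s=s*(1+f["k1"]*(s**2).sum(1))[:,None];return s@f["camera_matrix"][:2,:2].T+f["camera_matrix"][:2,2]
def redmask(f):
    h=cv2.cvtColor(f["color"],cv2.COLOR_RGB2HSV)
    return (((h[...,0]<8)|(h[...,0]>172))&(h[...,1]>150)&(h[...,2]>70)).astype(np.uint8)
E
python3 - <<'E'
from h import *
for n,roi in(("scene",(280,340,375,425)),("side",(295,318,365,385))):
    f=pickle.load(open(n+"0.pkl","rb"));m=redmask(f);k=np.zeros_like(m);x0,y0,x1,y1=roi;k[y0:y1,x0:x1]=1
    nn,l,s,_=cv2.connectedComponentsWithStats(m*k)
    i=[l==j for j in range(1,nn) if s[j,4]>60]; print([int(a.sum()) for a in i])
    lab=max(i,key=lambda a:a.sum())
    v,u=np.nonzero(lab);P=onz(f,np.c_[u,v],.004)
    r=cv2.minAreaRect((P[:,:2]*1000).astype(np.float32));print(n,r,cv2.boxPoints(r).round().tolist())
f=pickle.load(open("scene0.pkl","rb"))
print("desk bits", onz(f,[[325,145],[392,165],[395,195],[383,270],[355,218]],.06).round(3).tolist())
print("bottles",onz(f,[[185,375],[240,345],[222,390]],0).round(3).tolist())
print("cabinet,bin",onz(f,[[322,280],[270,330],],0).round(3).tolist(),onz(f,[[205,385],[318,440]],.1).round(3).tolist())
E
```

```text
[2529, 81]
scene ((459.31341552734375, 184.35243225097656), (158.1682586669922, 81.9474868774414), 79.28672790527344) [[404.0, 114.0], [485.0, 99.0], [514.0, 254.0], [434.0, 270.0]]
[1975]
side ((464.28155517578125, 202.788818359375), (194.3418731689453, 80.94828796386719), 79.17613983154297) [[406.0, 115.0], [486.0, 100.0], [522.0, 291.0], [443.0, 306.0]]
desk bits [[0.749, -0.414, 0.06], [0.561, -0.411, 0.06], [0.515, -0.31, 0.06], [0.454, -0.08, 0.06], [0.57, -0.198, 0.06]]
bottles [[0.721, 0.29, 0.0], [0.658, 0.181, 0.0], [0.637, 0.286, 0.0]]
cabinet,bin [[0.581, -0.045, 0.0], [0.621, 0.122, 0.0]] [[0.627, 0.332, 0.1], [0.404, 0.338, 0.1]]
```

Emit:
jog_arm([
  {"xyz": [0.27,-0.18,-0.1]},
  {"xyz": [0.54,-0.36,-0.2]},
  {"xyz": [0.82,-0.54,-0.29]},
  {"xyz": [0.82,-0.54,-0.29]},
], hand=1)

```text
invalid input at $.increments[0]: expected keys xyz, turn
```

Emit:
jog_arm([
  {"xyz": [0.27,-0.18,-0.1]},
  {"xyz": [0.54,-0.36,-0.2]},
  {"xyz": [0.82,-0.54,-0.29]},
  {"xyz": [0.82,-0.54,-0.29]},
])

```text
invalid input at $.increments[0]: expected keys xyz, turn
```

Emit:
jog_arm([
  {"xyz": [0.2,-0.15,-0.1],"turn": [0,0,-0.045]},
  {"xyz": [0.3,-0.2,-0.15],"turn": [0,0,-0.09]},
  {"xyz": [0.4,-0.3,-0.2],"turn": [0,0,-0.135]},
  {"xyz": [0.5,-0.4,-0.29],"turn": [0,0,-0.18]},
  {"xyz": [0.6,-0.54,-0.29],"turn": [0,0,-0.225]},
  {"xyz": [0.7,-0.54,-0.29],"turn": [0,0,-0.27]},
  {"xyz": [0.82,-0.54,-0.29],"turn": [0,0,-0.315]},
  {"xyz": [0.82,-0.54,-0.29],"turn": [0,0,-0.356]},
  {"xyz": [0.82,-0.54,-0.29],"turn": [0,0,-0.356]},
  {"xyz": [0.82,-0.54,-0.29],"turn": [0,0,-0.356]},
])

```text
time: 1.1
tcp_pos: [0.2549, -0.4683, 0.2618]
ee_rot: [[0.189, 0.982, -0.0], [0.982, -0.189, 0.001], [0.001, -0.0, -1.0]]
contact_force: [-0.2, 0.3, 1.1]
grip_width: 0.997
gripper_force: 0.0
```

Run:
```python
from workcell import *
from h import *
o=get_obs();print({k:np.round(o[k],3).tolist() for k in("time","tcp_pos","ee_rot","joint_pos","contact_force")})
f=grab_frame("wrist");pickle.dump(f,open("w1.pkl","wb"));cv2.imwrite("pics/w1.png",f["color"][:,:,::-1])
T=np.eye(4);T[:3,:3]=o["ee_rot"];T[:3,3]=o["tcp_pos"];print((np.linalg.inv(T)@f["extrinsics"]).round(3).tolist(),f["camera_matrix"][0,0])
for n in("scene","side"):
    f=grab_frame(n);pickle.dump(f,open(n+"1.pkl","wb"))
```

```text
{'time': 1.1, 'tcp_pos': [0.255, -0.468, 0.262], 'ee_rot': [[0.189, 0.982, -0.0], [0.982, -0.189, 0.001], [0.001, -0.0, -1.0]], 'joint_pos': [-66.952, -3.703, 92.213, -0.006, 91.528, -56.037], 'contact_force': [-0.21, 0.253, 1.074]}
[[0.001, -0.97, -0.242, 0.066], [1.0, 0.0, 0.001, 0.001], [-0.001, -0.242, 0.97, -0.166], [0.0, 0.0, 0.0, 1.0]] 344.06245212684473
```

View pics/w1.png

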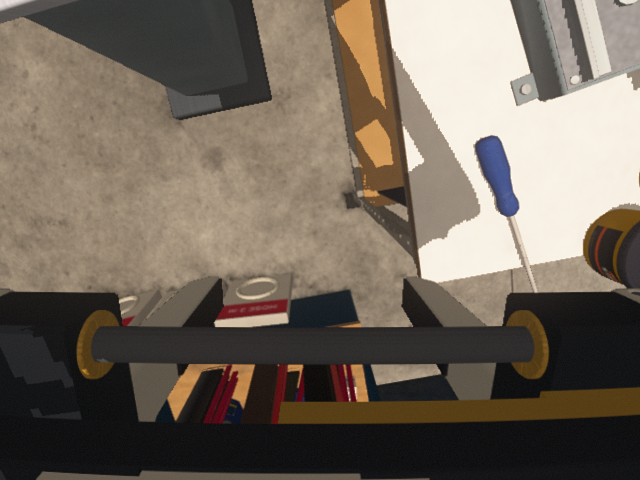

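The wrist view shows the desk's near right corner at the upper right, around (560,80). The fingers block everything below row 290. I need to move further over the desk.

Emit:
jog_arm([
  {"xyz": [0.2,0.27,-0.1],"turn": [0,0,0]},
  {"xyz": [0.4,0.54,-0.2],"turn": [0,0,0]},
  {"xyz": [0.6,0.82,-0.23],"turn": [0,0,0]},
  {"xyz": [0.6,0.82,-0.23],"turn": [0,0,0]},
])

```text
time: 1.65
tcp_pos: [0.3966, -0.4007, 0.2977]
ee_rot: [[0.183, 0.983, 0.003], [0.983, -0.183, -0.0], [0.0, 0.003, -1.0]]
contact_force: [-0.1, 0.2, 0.8]
grip_width: 1.001
gripper_force: 0.0
```

Emit:
jog_arm([
  {"xyz": [0.2,0.27,-0.1],"turn": [0,0,0]},
  {"xyz": [0.4,0.54,-0.2],"turn": [0,0,0]},
  {"xyz": [0.6,0.82,-0.23],"turn": [0,0,0]},
  {"xyz": [0.6,0.82,-0.23],"turn": [0,0,0]},
  {"xyz": [0.6,0.82,-0.23],"turn": [0,0,0]},
])

```text
time: 2.15
tcp_pos: [0.5307, -0.3368, 0.3304]
ee_rot: [[0.185, 0.983, -0.001], [0.983, -0.185, 0.0], [0.0, -0.001, -1.0]]
contact_force: [-0.2, 0.5, 0.1]
grip_width: 1.0
gripper_force: 0.0
```

Run:
```python
from workcell import *
from h import *
o=get_obs();print({k:np.round(o[k],3).tolist() for k in("time","tcp_pos","ee_rot","joint_pos","contact_force")})
f=grab_frame("wrist");pickle.dump(f,open("w2.pkl","wb"));cv2.imwrite("pics/w2.png",f["color"][:,:,::-1])
```

```text
{'time': 2.15, 'tcp_pos': [0.531, -0.337, 0.33], 'ee_rot': [[0.185, 0.983, -0.001], [0.983, -0.185, 0.0], [0.0, -0.001, -1.0]], 'joint_pos': [-37.062, 11.054, 69.762, -0.016, 99.247, -26.425], 'contact_force': [-0.19, 0.476, 0.09]}
```

View pics/w2.png

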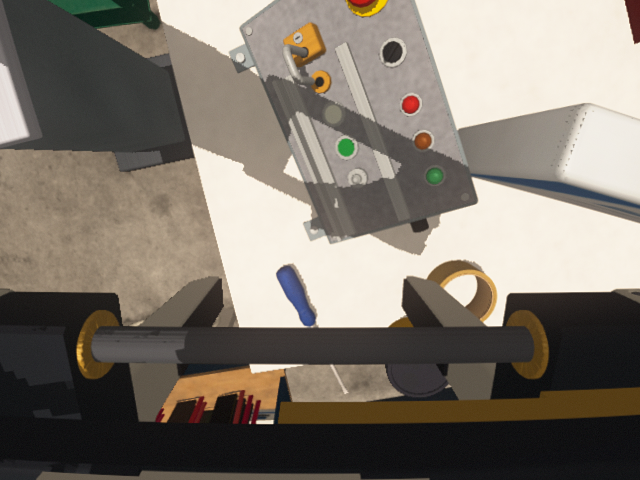

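The wrist view shows the whole desk. The pin is at about (357,178), the mouth ring at (320,82), the shackle around (300,60) and the lock body at (305,42). The rails and the lower ledge run from about (262,90) to (335,240).

Run:
```python
from h import *
from scipy.optimize import brentq
f=pickle.load(open("w2.pkl","rb"))
def d(z):
    P=onz(f,[[357,178],[320,82]],z);return np.linalg.norm(P[0]-P[1])-.116
z=brentq(d,-.1,.25);P=onz(f,[[357,178],[320,82]],z);print("h",z,P.round(4).tolist(),np.degrees(np.arctan2(*(P[1]-P[0])[[1,0]])))
for uv,z in(([330,242],.045),([243,25],.045),([478,198],.125)):print(onz(f,uv,z).round(4))
print(f["extrinsics"].round(3).tolist())
```

```text
h 0.07990109752022942 [[0.592, -0.3036, 0.0799], [0.5678, -0.1902, 0.0799]] 102.05422134249385
[[ 0.5471 -0.3837  0.045 ]]
[[ 0.4914 -0.1029  0.045 ]]
[[ 0.7137 -0.3451  0.125 ]]
[[0.983, -0.178, -0.045, 0.543], [-0.184, -0.954, -0.238, -0.273], [-0.0, 0.242, -0.97, 0.497], [0.0, 0.0, 0.0, 1.0]]
```

Emit:
jog_arm([
  {"xyz": [0.05,-0.1,0.24],"turn": [0,0,0]},
  {"xyz": [0.1,-0.2,0.48],"turn": [0,0,0]},
  {"xyz": [0.15,-0.3,0.7],"turn": [0,0,0]},
  {"xyz": [0.15,-0.3,0.7],"turn": [0,0,0]},
  {"xyz": [0.15,-0.3,0.7],"turn": [0,0,0]},
])

```text
time: 2.7
tcp_pos: [0.489, -0.3078, 0.2267]
ee_rot: [[0.188, 0.982, -0.0], [0.982, -0.188, -0.0], [-0.0, -0.0, -1.0]]
contact_force: [-0.2, -0.3, 1.3]
grip_width: 1.001
gripper_force: 0.0
```

Run:
```python
from workcell import *
from h import *
f=grab_frame("wrist");pickle.dump(f,open("w3.pkl","wb"))
for n in("w2","w3"):
    f=pickle.load(open(n+".pkl","rb"));print(proj(f,[[.592,-.3036,.08],[.5678,-.1902,.08]]).round(1).tolist(),f["extrinsics"][:3,3].round(3))
a=pickle.load(open("w2.pkl","rb"))["color"][:250,230:490];b=f["color"][0:290,170:490]
a=cv2.resize(a,None,fx=1.4,fy=1.4,interpolation=3);b=cv2.resize(b,None,fx=1.3,fy=1.3,interpolation=3)
H=max(a.shape[0],b.shape[0]);o=np.zeros((H,a.shape[1]+b.shape[1],3),np.uint8);o[:a.shape[0],:a.shape[1]]=a;o[:b.shape[0],a.shape[1]:]=b
print(a.shape,b.shape);cv2.imwrite("pics/w23.png",o[:,:,::-1])
```

```text
[[357.0, 178.0], [320.0, 82.0]] [ 0.543 -0.273  0.497]
[[420.8, 206.8], [376.7, 81.4]] [ 0.502 -0.244  0.393]
(350, 364, 3) (377, 416, 3)
```

View pics/w23.png

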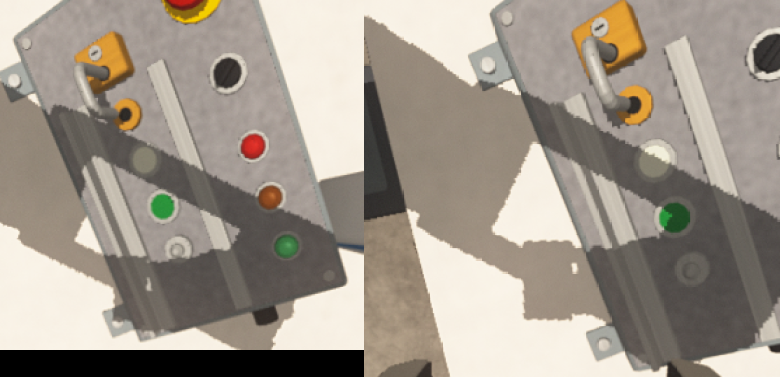

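The left half (w2) shows the pin at (357,178) and the mouth at (320,82). In the right half (w3) the pin is at (421.5,207) and the mouth ring at (377,81), which agrees with the prediction to about 1 px. The upper rail's inner edge runs (150,66)-(238,307) in the composite's left half.

```bash
cat >> h.py <<'E'
def frame(yaw):
    a=np.radians(yaw);y=np.array([np.cos(a),np.sin(a),0]);h=np.array([np.sin(a),-np.cos(a),0])
    t=np.radians(25);x=h*np.cos(t)+np.array([0,0,np.sin(t)]);return np.c_[x,y,np.cross(x,y)]
def move(o,p,Rt):
    r=np.array(o["ee_rot"]);print("xyz",((np.array(p)-o["tcp_pos"])@r/.15).round(3),"turn",(R.from_matrix(r.T@Rt).as_rotvec()/np.pi).round(4))
E
python3 - <<'E'
from h import *
a,b=[pickle.load(open(n+".pkl","rb")) for n in("w2","w3")]
pin=tri([(a,[357.1,178]),(b,[421.3,207])]);mo=tri([(a,[320,81.6]),(b,[377,81])])
d=mo-pin;print(pin.round(4),mo.round(4),np.linalg.norm(d),np.degrees(np.arctan2(d[1],d[0])))
F=frame(101.8)
for f,uv in((a,[[337.1,47.1],[400,219.3]]),(b,[[(668-364)/1.3+170,45/1.3],[(750-364)/1.3+170,270/1.3]])):
    P=onplane(f,uv,[.5915,-.3036,.081],F[:,2]);e=P[0]-P[1];print(np.degrees(np.arctan2(e[1],e[0])),((P-[.5915,-.3036,.081])@F).round(4).tolist())
# red-desk check: front edge corners
for uv in([[330,242],[243,25],[478,198]]):print(((onplane(a,uv,[.5915,-.3036,.081]-F[:,2]*.008,F[:,2])-[.5915,-.3036,.081])@F).round(4))
f=pickle.load(open("scene0.pkl","rb"));c=f["color"][335:430,275:380];cv2.imwrite("pics/pl.png",cv2.resize(c,None,fx=6,fy=6,interpolation=3)[:,:,::-1])
E
```

```text
[ 0.5919 -0.3035  0.0817] [ 0.5678 -0.1902  0.0818] 0.1158943056486396 102.03987333840244
101.94814373522313 [[0.0318, 0.1389, -0.0], [0.0324, -0.0632, -0.0]]
103.68931600106674 [[0.0319, 0.1388, 0.0], [0.0374, -0.0122, -0.0]]
[[-0.0698 -0.0695 -0.008 ]]
[[-0.0666  0.2167 -0.008 ]]
[[ 0.1193 -0.0659 -0.008 ]]
```

View pics/pl.png

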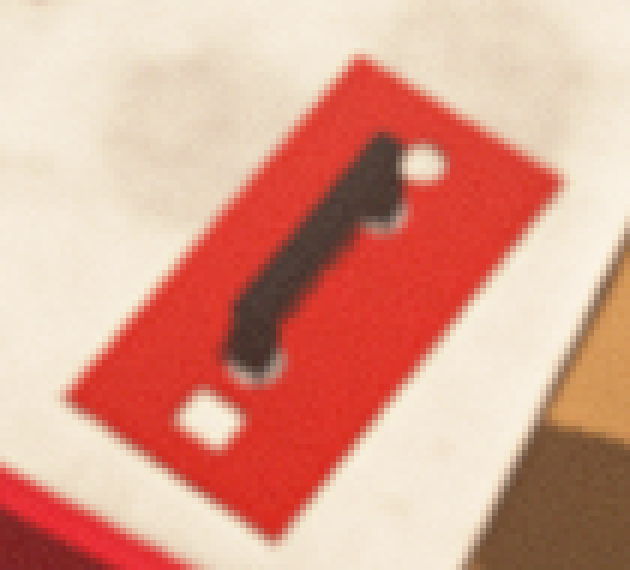

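The crop shows the round hole at the far end, crop (424,163), which is image (345.7,362.2). The square slot is at the near end, crop (209,418), which is image (309.8,404.7). So the plate's +y points world +y at a yaw of about 79°.

Emit:
jog_arm([
  {"xyz": [0.29,-0.15,-0.12],"turn": [0,0,0]},
  {"xyz": [0.58,-0.3,-0.12],"turn": [0,0,0]},
  {"xyz": [0.87,-0.45,-0.12],"turn": [0,0,0]},
])

```text
time: 3.05
tcp_pos: [0.4499, -0.1667, 0.2487]
ee_rot: [[0.187, 0.982, 0.007], [0.982, -0.187, -0.003], [-0.002, 0.007, -1.0]]
contact_force: [0.5, 0.9, 1.0]
grip_width: 1.001
gripper_force: 0.0
```

Emit:
jog_arm([
  {"xyz": [0.29,-0.07,-0.12],"turn": [0,0,0]},
  {"xyz": [0.58,-0.14,-0.12],"turn": [0,0,0]},
  {"xyz": [0.87,-0.22,-0.12],"turn": [0,0,0]},
])

```text
time: 3.35
tcp_pos: [0.4422, -0.0311, 0.2673]
ee_rot: [[0.187, 0.982, 0.009], [0.982, -0.187, -0.002], [-0.0, 0.009, -1.0]]
contact_force: [1.2, 0.5, -0.2]
grip_width: 1.001
gripper_force: 0.0
```

Emit:
jog_arm([
  {"xyz": [0.29,-0.07,-0.12],"turn": [0,0,0]},
  {"xyz": [0.58,-0.14,-0.12],"turn": [0,0,0]},
  {"xyz": [0.87,-0.22,-0.12],"turn": [0,0,0]},
  {"xyz": [0.87,-0.22,-0.12],"turn": [0,0,0]},
  {"xyz": [0.87,-0.22,-0.12],"turn": [0,0,0]},
])

```text
time: 3.85
tcp_pos: [0.4333, 0.1034, 0.2835]
ee_rot: [[0.183, 0.983, 0.005], [0.983, -0.183, 0.0], [0.001, 0.005, -1.0]]
contact_force: [0.8, -0.0, -0.1]
grip_width: 0.999
gripper_force: 0.0
```

Run:
```python
from workcell import *
from h import *
s=pickle.load(open("scene0.pkl","rb"));P=onz(s,[[345.7,362.2],[309.8,404.7]],.003);print("scene hole,slot",P.round(4).tolist(),np.linalg.norm(P[0]-P[1]))
f=grab_frame("wrist");pickle.dump(f,open("w4.pkl","wb"));cv2.imwrite("pics/w4.png",f["color"][:,:,::-1])
m=redmask(f);c=proj(f,[.459,.184,.004])[0];print(c)
cs,hi=cv2.findContours(m,cv2.RETR_CCOMP,cv2.CHAIN_APPROX_NONE);
for i,k in enumerate(cs):
    if len(k)>25 and np.linalg.norm(k[:,0].mean(0)-c)<120:
        Q=onz(f,k[:,0],.004)[:,:2]*1000;r=cv2.minAreaRect(Q.astype(np.float32));print(hi[0][i][3],len(k),np.round(r[0],1),np.round(r[1],1),round(r[2],2))
```

```text
scene hole,slot [[0.4469, 0.1275, 0.003], [0.4696, 0.2414, 0.003]] 0.11621901510889669
[318.69110085 144.47350489]
-1 391 [461.  183.9] [157.9  83.3] 79.29
10 36 [449.8 127.5] [16.3 16.4] 34.63
10 161 [461.4 185.7] [89.4 20.9] 79.48
10 56 [471.5 240.4] [17.3 20.7] 79.62
```

View pics/w4.png

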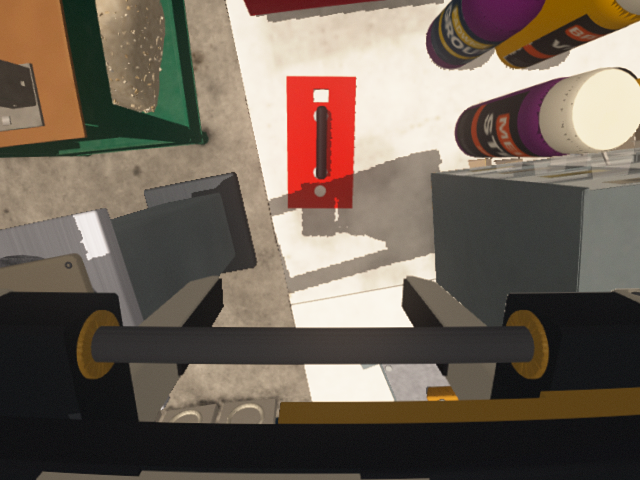

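The wrist view shows the plate square to the tool at (321,142), with the slot at (320,96) above and the hole at (320,191) below. The cabinet and the cans are well to the right.

Emit:
jog_arm([
  {"xyz": [0.19,0.03,0.3],"turn": [0,0,0]},
  {"xyz": [0.38,0.06,0.6],"turn": [0,0,0]},
  {"xyz": [0.56,0.08,0.9],"turn": [0,0,0]},
  {"xyz": [0.56,0.08,0.9],"turn": [0,0,0]},
  {"xyz": [0.56,0.08,0.9],"turn": [0,0,0]},
], hand=0.6)

```text
time: 4.4
tcp_pos: [0.4588, 0.1817, 0.1442]
ee_rot: [[0.186, 0.982, -0.003], [0.982, -0.187, -0.001], [-0.002, -0.003, -1.0]]
contact_force: [0.2, 0.6, -0.4]
grip_width: 0.627
gripper_force: 0.0
```

Run:
```python
from workcell import *
from h import *
o=get_obs();a=np.radians(79.3);x=np.array([np.cos(a),np.sin(a),0]);z=np.array([0,0,-1.]);print(o["tcp_pos"])
move(o,[.4607,.184,.018],np.c_[x,np.cross(z,x),z])
```

```text
[0.4588108  0.18170572 0.14420448]
xyz [0.019 0.012 0.841] turn [-0.0008  0.0005 -0.0003]
```

Emit:
jog_arm([
  {"xyz": [0.02,0.01,0.2],"turn": [0,0,0]},
  {"xyz": [0.02,0.01,0.4],"turn": [0,0,0]},
  {"xyz": [0.02,0.01,0.6],"turn": [0,0,0]},
  {"xyz": [0.02,0.01,0.75],"turn": [0,0,0]},
  {"xyz": [0.02,0.01,0.84],"turn": [0,0,0]},
  {"xyz": [0.02,0.01,0.84],"turn": [0,0,0]},
  {"xyz": [0.02,0.01,0.84],"turn": [0,0,0]},
])

```text
time: 5.1
tcp_pos: [0.4627, 0.1854, 0.0212]
ee_rot: [[0.186, 0.982, 0.003], [0.982, -0.186, 0.001], [0.001, 0.002, -1.0]]
contact_force: [1.0, -0.1, 0.8]
grip_width: 0.598
gripper_force: 0.0
```

Emit:
jog_arm([
  {"xyz": [0,0,0],"turn": [0,0,0]},
  {"xyz": [0,0,0],"turn": [0,0,0]},
  {"xyz": [0,0,0],"turn": [0,0,0]},
  {"xyz": [0,0,0],"turn": [0,0,0]},
  {"xyz": [0,0,0],"turn": [0,0,0]},
  {"xyz": [0,0,0],"turn": [0,0,0]},
  {"xyz": [0,0,0],"turn": [0,0,0]},
  {"xyz": [0,0,0],"turn": [0,0,0]},
], hand=0)

```text
time: 5.9
tcp_pos: [0.4608, 0.1857, 0.0191]
ee_rot: [[0.185, 0.983, -0.0], [0.983, -0.185, 0.0], [-0.0, -0.0, -1.0]]
contact_force: [-0.7, 0.2, 1.2]
grip_width: 0.128
gripper_force: 30.0
```

Gripped at 12 mm. Next I lift, travel along the front edge and compute the approach pose.

Emit:
jog_arm([
  {"xyz": [0,0,-0.15],"turn": [0,0,0]},
  {"xyz": [0,0,-0.4],"turn": [0,0,0]},
  {"xyz": [0,0,-0.7],"turn": [0,0,0]},
  {"xyz": [0,-0.05,-1],"turn": [0,0,0]},
  {"xyz": [-0.15,-0.1,-1],"turn": [0,0,0]},
  {"xyz": [-0.35,-0.1,-1],"turn": [0,0,0]},
  {"xyz": [-0.6,-0.1,-1],"turn": [0,0,0]},
  {"xyz": [-0.85,-0.1,-1],"turn": [0,0,0]},
])

```text
time: 6.7
tcp_pos: [0.4216, 0.0622, 0.1684]
ee_rot: [[0.184, 0.983, -0.001], [0.983, -0.184, -0.0], [-0.0, -0.001, -1.0]]
contact_force: [1.5, -1.2, -3.7]
grip_width: 0.125
gripper_force: 30.0
```

Emit:
jog_arm([
  {"xyz": [-0.25,0,-0.2],"turn": [0,0,0]},
  {"xyz": [-0.5,0.05,-0.4],"turn": [0,0,0]},
  {"xyz": [-0.75,0.1,-0.5],"turn": [0,0,0]},
  {"xyz": [-1,0.15,-0.5],"turn": [0,0,0]},
])

```text
time: 7.1
tcp_pos: [0.4177, -0.0903, 0.2468]
ee_rot: [[0.185, 0.983, 0.004], [0.983, -0.185, -0.001], [-0.001, 0.004, -1.0]]
contact_force: [0.6, 0.7, -3.8]
grip_width: 0.124
gripper_force: 30.0
```

Emit:
jog_arm([
  {"xyz": [-0.25,0,0],"turn": [0,0,0]},
  {"xyz": [-0.5,0.05,0],"turn": [0,0,0]},
  {"xyz": [-0.75,0.1,0],"turn": [0,0,0]},
  {"xyz": [-1,0.15,0],"turn": [0,0,0]},
  {"xyz": [-1,0.15,0],"turn": [0,0,0]},
  {"xyz": [-1,0.15,0],"turn": [0,0,0]},
])

```text
time: 7.7
tcp_pos: [0.4104, -0.2402, 0.2431]
ee_rot: [[0.188, 0.982, -0.002], [0.982, -0.188, 0.002], [0.001, -0.002, -1.0]]
contact_force: [0.6, 0.4, -3.8]
grip_width: 0.126
gripper_force: 30.0
```

```bash
cat >> h.py <<'E'
PIN=np.array([.5919,-.3035,.0817]);F=frame(102.)
RT=np.c_[F[:,1],-F[:,0],-F[:,2]]
def P(x,y,z): return PIN+F@np.array([x,y,z])
E
python3 - <<'E'
from workcell import *
from h import *
o=get_obs();print(o["tcp_pos"],o["ee_rot"],o["contact_force"],o["grip_width"],np.linalg.det(RT))
f=grab_frame("wrist");pickle.dump(f,open("w5.pkl","wb"))
T=np.array(o["ee_rot"]);c=np.array(o["tcp_pos"]);p0=c+T[:,2]*.0145
cs,hi=cv2.findContours(redmask(f),cv2.RETR_CCOMP,cv2.CHAIN_APPROX_NONE)
for i,k in enumerate(cs):
    if len(k)>40:
        Q=(onplane(f,k[:,0],p0,T[:,2])-c)@T;r=cv2.minAreaRect((Q[:,:2]*1000).astype(np.float32));print(hi[0][i][3],len(k),np.round(r[0],1),np.round(r[1],1),round(r[2],2),k[:,0].min(0),k[:,0].max(0))
p=P(0,.058-.05,.0185+.05);print(p);move(o,p,RT)
E
```

```text
[ 0.41042713 -0.24024769  0.2430522 ] [[ 0.18754092  0.9822552  -0.0017659 ]
 [ 0.98225595 -0.18753811  0.00164157]
 [ 0.00128126 -0.00204243 -0.99999709]] [ 0.56728088  0.39038648 -3.75431575] 0.12622788675842855 -1.0000000000000002
-1 66 [ -73.1 -115.4] [18.6 10.4] 79.64 [114 382] [139 398]
-1 140 [ -77.5 -147.4] [52.9  9.8] 75.29 [ 45 381] [112 408]
2 55 [ -75.2 -140.3] [17.8  4. ] 75.9 [ 76 388] [100 397]
-1 192 [-66.   1.] [26.2 27.8] 0.01 [290 364] [335 401]
-1 60 [ 56.4 148.1] [10.3 13.4] 15.59 [575 170] [599 189]
-1 766 [35.3  0.8] [84.1 85.6] 89.99 [230 134] [394 293]
8 128 [56.2  0.6] [18.8 15.8] 89.99 [294 162] [330 193]
-1 148 [124.9 118.9] [28.1 22.6] 66.42 [526  13] [579  64]
[ 0.56191997 -0.30169373  0.14378208]Traceback (most recent call last):
  File "<stdin>", line 10, in <module>
  File "h.py", line 26, in move
    r=np.array(o["ee_rot"]);print("xyz",((np.array(p)-o["tcp_pos"])@r/.15).round(3),"turn",(R.from_matrix(r.T@Rt).as_rotvec()/np.pi).round(4))
                                                                                            ~~~~~~~~~~~~~^^^^^^^^
  File "scipy/spatial/transform/_rotation.pyx", line 1143, in scipy.spatial.transform._rotation.Rotation.from_matrix
ValueError: Non-positive determinant (left-handed or null coordinate frame) in rotation matrix 0: [[ 0.92179936 -0.35188547  0.16267317]
 [-0.3876623  -0.83457063  0.39142024]
 [ 0.00197285  0.42387318  0.9057194 ]].
```

```bash
sed -i 's/RT=.*/RT=np.c_[F[:,1],F[:,0],-F[:,2]]/' h.py
python3 - <<'E'
from workcell import *
from h import *
o=get_obs();p=P(0,.0597-.05,.0185+.045);print(p);move(o,p,RT)
E
```

```text
[ 0.56363343 -0.29959154  0.13925054]
xyz [-0.204  1.078  0.691] turn [-0.1375  0.0271 -0.1244]
```

Emit:
jog_arm([
  {"xyz": [-0.05,0.18,0],"turn": [-0.0275,0.0054,-0.0249]},
  {"xyz": [-0.1,0.36,0.05],"turn": [-0.055,0.0108,-0.0498]},
  {"xyz": [-0.15,0.54,0.1],"turn": [-0.0825,0.0163,-0.0746]},
  {"xyz": [-0.2,0.72,0.2],"turn": [-0.11,0.0217,-0.0995]},
  {"xyz": [-0.2,0.9,0.3],"turn": [-0.1375,0.0271,-0.1244]},
  {"xyz": [-0.2,1,0.35],"turn": [-0.1375,0.0271,-0.1244]},
  {"xyz": [-0.2,1,0.35],"turn": [-0.1375,0.0271,-0.1244]},
  {"xyz": [-0.2,1,0.35],"turn": [-0.1375,0.0271,-0.1244]},
  {"xyz": [-0.2,1,0.35],"turn": [-0.1375,0.0271,-0.1244]},
])

```text
time: 8.65
tcp_pos: [0.5531, -0.2965, 0.1926]
ee_rot: [[-0.21, 0.885, 0.415], [0.978, 0.191, 0.087], [-0.002, 0.424, -0.906]]
contact_force: [-0.1, -0.0, -4.1]
grip_width: 0.123
gripper_force: 30.0
```

Run:
```python
from workcell import *
from h import *
o=get_obs();print(((o["tcp_pos"]-PIN)@F).round(4),o["contact_force"]);move(o,P(0,.0597-.05,.0185+.025),RT)
f=grab_frame("wrist");pickle.dump(f,open("w6.pkl","wb"));cv2.imwrite("pics/w6.png",f["color"][:,:,::-1])
print(proj(f,[P(0,.116,0),P(0,0,0),P(0,.116,.021)]).round(1).tolist())
```

```text
[0.0138 0.0149 0.1159] [-5.10422991e-02 -6.04264084e-05 -4.13033011e+00]
xyz [-0.034 -0.093  0.483] turn [0.0004 0.0004 0.001 ]
[[294.2, 112.0], [295.3, 255.9], [292.8, 108.1]]
```

View pics/w6.png

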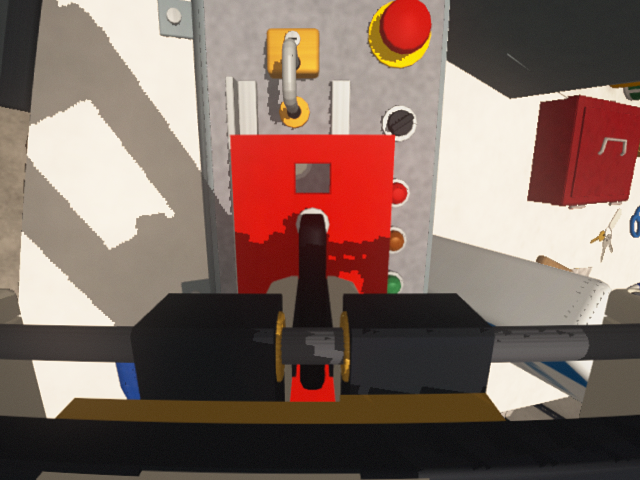

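The mouth ring is at (294,112), just as predicted. The plate sits square to the rails, with its slot at (313,178) and its end short of the shackle's short leg.

Emit:
jog_arm([
  {"xyz": [-0.03,-0.09,0.1],"turn": [0,0,0.001]},
  {"xyz": [-0.03,-0.09,0.2],"turn": [0,0,0.001]},
  {"xyz": [-0.03,-0.09,0.35],"turn": [0,0,0.001]},
  {"xyz": [-0.03,-0.09,0.48],"turn": [0,0,0.001]},
  {"xyz": [-0.03,-0.09,0.54],"turn": [0,0,0.001]},
  {"xyz": [-0.03,-0.09,0.56],"turn": [0,0,0.001]},
  {"xyz": [-0.03,-0.09,0.56],"turn": [0,0,0.001]},
  {"xyz": [-0.03,-0.09,0.56],"turn": [0,0,0.001]},
])

```text
time: 9.5
tcp_pos: [0.5764, -0.2968, 0.1094]
ee_rot: [[-0.206, 0.887, 0.414], [0.979, 0.187, 0.087], [0.0, 0.423, -0.906]]
contact_force: [-5.0, 1.4, 1.1]
grip_width: 0.132
gripper_force: 30.0
```

```bash
cat > chk.py <<'E'
from workcell import *
from h import *
import sys
L=[]
o=get_obs();T=o["ee_rot"];f=grab_frame("wrist");pickle.dump(f,open(sys.argv[1]+".pkl","wb"))
c=np.array(o["tcp_pos"]);print("tcp in pin",((c-PIN)@F).round(4),"force tool axes",(np.array(o["contact_force"])@T).round(2),o["time"])
p0=c+T[:,2]*.0145
cs,hi=cv2.findContours(redmask(f),cv2.RETR_CCOMP,cv2.CHAIN_APPROX_NONE)
for i,k in enumerate(cs):
    if hi[0][i][3]>=0 and 30<len(k)<200:
        Q=onplane(f,k[:,0],p0,T[:,2]);m=cv2.minAreaRect(((Q-PIN)@F[:,:2]*1000).astype(np.float32));print("hole in pin frame",np.round(m[0],1),np.round(m[1],1),len(k),k[:,0].mean(0).round())
y=float(sys.argv[2]);z=float(sys.argv[3]);x=float(sys.argv[4]);move(o,P(x,y,z),RT)
E
python3 chk.py w7 .0597 .0305 0
```

```text
tcp in pin [-0.0008  0.0098  0.0309] force tool axes [ 2.38 -3.65 -2.96] 9.5
hole in pin frame [-2.3 66.4] [15.8 19. ] 127 [308. 177.]
xyz [0.333 0.005 0.003] turn [ 0.0001  0.0002 -0.0006]
```

The reading is about 7 N of contact, and the slot appears 2 mm towards the ledge, so the plate's lower edge has probably caught on the ledge. I'll lift, move upslope and recheck.

Emit:
jog_arm([
  {"xyz": [0,0,-0.07],"turn": [0,0,0]},
  {"xyz": [0,0,-0.07],"turn": [0,0,0]},
  {"xyz": [0,0.02,-0.07],"turn": [0,0,0]},
  {"xyz": [0,0.02,-0.07],"turn": [0,0,0]},
])

```text
time: 9.95
tcp_pos: [0.5755, -0.2973, 0.121]
ee_rot: [[-0.206, 0.886, 0.415], [0.979, 0.187, 0.087], [-0.001, 0.424, -0.906]]
contact_force: [0.3, -0.0, -4.0]
grip_width: 0.128
gripper_force: 30.0
```

```bash
python3 chk.py w8 .0097 .0305 .002
python3 - <<'E'
from h import *
f=pickle.load(open("w8.pkl","rb"));cv2.imwrite("pics/w8.png",cv2.resize(f["color"][0:300,180:440],None,fx=2,fy=2,interpolation=3)[:,:,::-1])
print(proj(f,[P(-.0435,y,.014) for y in(.0,.06,.12)]).round(1).tolist())
E
```

```text
tcp in pin [0.0032 0.0094 0.0418] force tool axes [-0.11 -1.39  3.72] 9.95
hole in pin frame [ 2.5 65.6] [18.5 15.8] 123 [311. 177.]
xyz [ 0.002 -0.008  0.076] turn [ 0.0005  0.0005 -0.0005]
[[234.1, 287.5], [228.1, 186.7], [222.1, 71.4]]
```

View pics/w8.png

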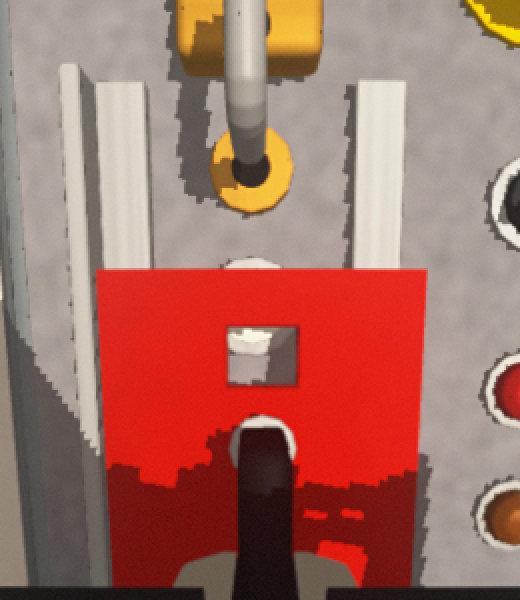

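The ledge's inner edge matches the prediction to within 1 px, at crop (84,143) and (96,373). The plate is clear of the ledge, and the force is back to the plate's weight. Next I measure the plate's edges in the pin frame.

```bash
cat > edge.py <<'E'
from h import *
def edges(f,c,T,dz=.0145):
    m=redmask(f);p0=np.array(c)+np.array(T)[:,2]*dz
    L=[];Rr=[]
    for v in range(150,285,3):
        u=np.nonzero(m[v,180:440])[0]+180
        if len(u)>20:L.append([u[0]-.5,v]);Rr.append([u[-1]+.5,v])
    for nm,e in(("low",L),("up",Rr)):
        Q=((onplane(f,e,p0,T[:,2])-PIN)@F)*1000
        for _ in range(3):
            k=np.polyfit(Q[:,1],Q[:,0],1);r=np.abs(Q[:,0]-np.polyval(k,Q[:,1]));Q=Q[r<=np.quantile(r,.9)]
        print(nm,"x at y=centre %.2f"%np.polyval(k,(c-PIN)@F[:,1]*1000),"at +60 %.2f"%np.polyval(k,(c-PIN)@F[:,1]*1000+60),"slope deg %.2f"%np.degrees(k[0]))
    t=[]
    for u in range(240,380,4):
        v=np.nonzero(m[100:200,u])[0]
        if len(v):t.append([u,100+v[0]-.5])
    Q=((onplane(f,t,p0,T[:,2])-PIN)@F)*1000;print("end y",np.median(Q[:,1]))
E
python3 - <<'E'
from edge import *
from workcell import get_obs
o=get_obs();edges(pickle.load(open("w8.pkl","rb")),o["tcp_pos"],o["ee_rot"])
E
```

```text
low x at y=centre -39.37 at +60 -39.35 slope deg 0.02
up x at y=centre 44.38 at +60 44.46 slope deg 0.07
end y 87.14594517226575
```

Emit:
jog_arm([
  {"xyz": [0,-0.01,0.03],"turn": [0,0,0]},
  {"xyz": [0,-0.01,0.06],"turn": [0,0,0]},
  {"xyz": [0,-0.01,0.075],"turn": [0,0,0]},
  {"xyz": [0,-0.01,0.075],"turn": [0,0,0]},
  {"xyz": [0,-0.01,0.075],"turn": [0,0,0]},
])

```text
time: 10.5
tcp_pos: [0.5784, -0.2964, 0.1095]
ee_rot: [[-0.206, 0.887, 0.414], [0.979, 0.187, 0.087], [0.0, 0.423, -0.906]]
contact_force: [0.6, 0.3, -3.4]
grip_width: 0.126
gripper_force: 30.0
```

```bash
python3 chk.py w9 .060 .0305 .002
```

```text
tcp in pin [0.0011 0.0097 0.0302] force tool axes [ 0.13 -0.82  3.34] 10.5
hole in pin frame [ 0.4 65.8] [15.8 18.6] 125 [310. 177.]
xyz [ 0.335  0.005 -0.002] turn [ 0.0003  0.0003 -0.0006]
```

No contact. Now I slide under the shackle.

Emit:
jog_arm([
  {"xyz": [0.04,0.005,0],"turn": [0,0,0]},
  {"xyz": [0.09,0.005,0],"turn": [0,0,0]},
  {"xyz": [0.14,0.005,0],"turn": [0,0,0]},
  {"xyz": [0.19,0.005,0],"turn": [0,0,0]},
  {"xyz": [0.24,0.005,0],"turn": [0,0,0]},
  {"xyz": [0.29,0.005,0],"turn": [0,0,0]},
  {"xyz": [0.32,0.005,0],"turn": [0,0,0]},
  {"xyz": [0.335,0.005,0],"turn": [0,0,0]},
  {"xyz": [0.335,0.005,0],"turn": [0,0,0]},
  {"xyz": [0.335,0.005,0],"turn": [0,0,0]},
])

```text
time: 11.55
tcp_pos: [0.5688, -0.2475, 0.1102]
ee_rot: [[-0.206, 0.886, 0.415], [0.979, 0.187, 0.087], [-0.001, 0.424, -0.906]]
contact_force: [0.1, 0.1, -3.8]
grip_width: 0.128
gripper_force: 30.0
```

```bash
python3 chk.py w10 .060 .0185 .0008
python3 - <<'E'
from edge import *
from workcell import get_obs
o=get_obs();edges(pickle.load(open("w10.pkl","rb")),o["tcp_pos"],o["ee_rot"])
E
```

```text
tcp in pin [0.0022 0.0596 0.0305] force tool axes [ 0.1  -1.53  3.52] 11.55
xyz [ 0.003 -0.009  0.08 ] turn [ 0.0004  0.0005 -0.0005]
low x at y=centre -40.34 at +60 -40.37 slope deg -0.02
up x at y=centre 43.32 at +60 43.36 slope deg 0.04
end y 137.30099486465937
```

Emit:
jog_arm([
  {"xyz": [0.004,-0.009,0.02],"turn": [0,0,0]},
  {"xyz": [0.004,-0.009,0.035],"turn": [0,0,0]},
  {"xyz": [0.004,-0.009,0.05],"turn": [0,0,0]},
  {"xyz": [0.004,-0.009,0.06],"turn": [0,0,0]},
  {"xyz": [0.004,-0.009,0.07],"turn": [0,0,0]},
  {"xyz": [0.004,-0.009,0.07],"turn": [0,0,0]},
  {"xyz": [0.004,-0.009,0.07],"turn": [0,0,0]},
])

```text
time: 12.3
tcp_pos: [0.5718, -0.2462, 0.1002]
ee_rot: [[-0.206, 0.886, 0.415], [0.979, 0.187, 0.087], [-0.001, 0.424, -0.906]]
contact_force: [-3.5, 0.2, -0.4]
grip_width: 0.124
gripper_force: 30.0
```

```bash
python3 chk.py w11 .060 .0185 .0008
python3 - <<'E'
from edge import *
from workcell import get_obs
o=get_obs();edges(pickle.load(open("w11.pkl","rb")),o["tcp_pos"],o["ee_rot"])
E
```

```text
tcp in pin [0.0008 0.0602 0.02  ] force tool axes [ 0.89 -3.26 -1.04] 12.3
xyz [-0.002  0.     0.01 ] turn [ 0.0004  0.0005 -0.0005]
low x at y=centre -41.02 at +60 -41.16 slope deg -0.14
up x at y=centre 42.71 at +60 42.73 slope deg 0.01
end y 138.34258305960768
```

Emit:
jog_arm([
  {"xyz": [0,0,0.007],"turn": [0,0,0]},
  {"xyz": [0,0,0.014],"turn": [0,0,0]},
  {"xyz": [0,0,0.014],"turn": [0,0,0]},
  {"xyz": [0,0,0.014],"turn": [0,0,0]},
])

```text
time: 12.75
tcp_pos: [0.5719, -0.2463, 0.1]
ee_rot: [[-0.207, 0.887, 0.414], [0.978, 0.188, 0.087], [-0.001, 0.423, -0.906]]
contact_force: [-26.9, 3.8, 22.3]
grip_width: 0.131
gripper_force: 30.0
```

```bash
python3 chk.py w12 .060 .0185 .0008
python3 - <<'E'
from edge import *
from workcell import get_obs
o=get_obs();edges(pickle.load(open("w12.pkl","rb")),o["tcp_pos"],o["ee_rot"])
E
```

```text
tcp in pin [0.0007 0.0601 0.0198] force tool axes [  9.26 -13.75 -31.02] 12.75
xyz [-0.001  0.     0.009] turn [ 0.      0.0003 -0.0002]
low x at y=centre -41.06 at +60 -41.17 slope deg -0.11
up x at y=centre 42.80 at +60 42.79 slope deg -0.01
end y 138.29743817628125
```

Emit:
jog_arm([
  {"xyz": [0,0,-0.01],"turn": [0,0,0]},
  {"xyz": [0.006,-0.008,-0.01],"turn": [0,0,0]},
  {"xyz": [0.006,-0.008,-0.01],"turn": [0,0,0]},
  {"xyz": [0.006,-0.008,-0.002],"turn": [0,0,0]},
  {"xyz": [0.006,-0.008,-0.002],"turn": [0,0,0]},
  {"xyz": [0.006,-0.008,-0.002],"turn": [0,0,0]},
])

```text
time: 13.4
tcp_pos: [0.5714, -0.2459, 0.0998]
ee_rot: [[-0.207, 0.886, 0.415], [0.978, 0.188, 0.086], [-0.002, 0.424, -0.906]]
contact_force: [-17.8, 1.2, 18.3]
grip_width: 0.126
gripper_force: 30.0
```

```bash
python3 chk.py w13 .060 .0185 .0008
python3 - <<'E'
from edge import *
from workcell import get_obs
o=get_obs();edges(pickle.load(open("w13.pkl","rb")),o["tcp_pos"],o["ee_rot"])
E
```

```text
tcp in pin [0.0004 0.0606 0.0198] force tool axes [  4.86  -7.77 -23.87] 13.4
xyz [-0.004  0.003  0.009] turn [ 0.0005  0.0007 -0.0002]
low x at y=centre -41.46 at +60 -41.63 slope deg -0.16
up x at y=centre 42.43 at +60 42.42 slope deg -0.01
end y 138.75566509648627
```

Emit:
jog_arm([
  {"xyz": [0,0,-0.006],"turn": [0,0,0]},
  {"xyz": [0,0,-0.006],"turn": [0,0,0]},
  {"xyz": [0,0,-0.006],"turn": [0,0,0]},
])

```text
time: 13.75
tcp_pos: [0.5714, -0.2459, 0.0998]
ee_rot: [[-0.206, 0.886, 0.416], [0.979, 0.187, 0.086], [-0.002, 0.424, -0.905]]
contact_force: [-8.4, -0.3, 9.9]
grip_width: 0.129
gripper_force: 30.0
```

Emit:
jog_arm([
  {"xyz": [0,0,0],"turn": [0,0,0]},
  {"xyz": [0,0,0],"turn": [0,0,0]},
  {"xyz": [0,0,0],"turn": [0,0,0]},
  {"xyz": [0,0,0],"turn": [0,0,0]},
  {"xyz": [0,0,0],"turn": [0,0,0]},
], hand=0.4)

```text
time: 14.25
tcp_pos: [0.5709, -0.2451, 0.0985]
ee_rot: [[-0.206, 0.886, 0.414], [0.979, 0.187, 0.087], [-0.0, 0.424, -0.906]]
contact_force: [0.0, 0.2, -0.1]
grip_width: 0.398
gripper_force: 0.0
```

```bash
python3 chk.py w14 .060 .0185 .0008
python3 - <<'E'
from edge import *
from workcell import get_obs
o=get_obs();edges(pickle.load(open("w14.pkl","rb")),P(0,.06,.0),RT,-.004)
edges(pickle.load(open("w14.pkl","rb")),P(0,.06,.0),RT,-.006)
E
```

```text
tcp in pin [-0.0006  0.0615  0.0188] force tool axes [0.16 0.02 0.14] 14.25
xyz [-0.01   0.009  0.002] turn [ 0.0003  0.0003 -0.0006]
low x at y=centre -41.82 at +60 -41.89 slope deg -0.07
up x at y=centre 42.57 at +60 42.80 slope deg 0.22
end y 139.09691492917855
low x at y=centre -41.36 at +60 -41.43 slope deg -0.07
up x at y=centre 42.09 at +60 42.32 slope deg 0.22
end y 138.96364753825048
```

Released: zero force, and the plate's width and end position fit the seated pose, with its centre about (+0.4, +1) mm from nominal. I retract and look once more.

Emit:
jog_arm([
  {"xyz": [0,0,-0.05],"turn": [0,0,0]},
  {"xyz": [0,0,-0.15],"turn": [0,0,0]},
  {"xyz": [0,0,-0.3],"turn": [0,0,0]},
  {"xyz": [0,0,-0.55],"turn": [0,0,0]},
  {"xyz": [0,0,-0.8],"turn": [0,0,0]},
  {"xyz": [0,0,-0.8],"turn": [0,0,0]},
  {"xyz": [0,0,-0.8],"turn": [0,0,0]},
])

```text
time: 15.0
tcp_pos: [0.5214, -0.2568, 0.2101]
ee_rot: [[-0.205, 0.885, 0.417], [0.979, 0.187, 0.084], [-0.004, 0.426, -0.905]]
contact_force: [-0.4, 0.4, 0.5]
grip_width: 0.401
gripper_force: 0.0
```

Emit:
jog_arm([
  {"xyz": [-0.3,0,-0.1],"turn": [0,0,0]},
  {"xyz": [-0.6,0,-0.2],"turn": [0,0,0]},
  {"xyz": [-0.9,0,-0.3],"turn": [0,0,0]},
  {"xyz": [-0.9,0,-0.3],"turn": [0,0,0]},
  {"xyz": [-0.9,0,-0.3],"turn": [0,0,0]},
], hand=0)

```text
time: 15.5
tcp_pos: [0.5297, -0.3919, 0.2464]
ee_rot: [[-0.205, 0.887, 0.413], [0.979, 0.185, 0.089], [0.002, 0.422, -0.906]]
contact_force: [0.1, 0.2, -0.3]
grip_width: 0.026
gripper_force: 0.0
```

Run:
```python
from workcell import *
from h import *
o=get_obs();print(((o["tcp_pos"]-PIN)@F).round(4),o["contact_force"],o["grip_width"]);move(o,P(0,.132,.09),RT)
f=grab_frame("wrist");pickle.dump(f,open("w15.pkl","wb"));cv2.imwrite("pics/w15.png",f["color"][:,:,::-1])
print(proj(f,[P(0,0,.004),P(0,.116,.004),P(0,.132,.062)]).round(1).tolist())
cs,hi=cv2.findContours(redmask(f),cv2.RETR_CCOMP,cv2.CHAIN_APPROX_NONE)
for i,k in enumerate(cs):
    if len(k)>25:
        Q=(onplane(f,k[:,0],P(0,0,.004),F[:,2])-PIN)@F[:,:2]*1000;m=cv2.minAreaRect(Q.astype(np.float32))
        if abs(m[0][0])<50:print(hi[0][i][3],np.round(m[0],1),np.round(m[1],1),round(m[2],1),len(k))
```

```text
[-0.0022 -0.0735  0.1827] [ 0.14743895  0.21709347 -0.27976915] 0.026450280894359888
xyz [1.37  0.009 0.619] turn [-0.0001 -0.0003 -0.0012]
[[313.8, 150.9], [313.5, 19.8], [313.8, -34.0]]
-1 [ 0.3 56.3] [153.   84.3] 89.9 797
93 [0.6 1.2] [16.3 16.2] 44.2 48
```

View pics/w15.png

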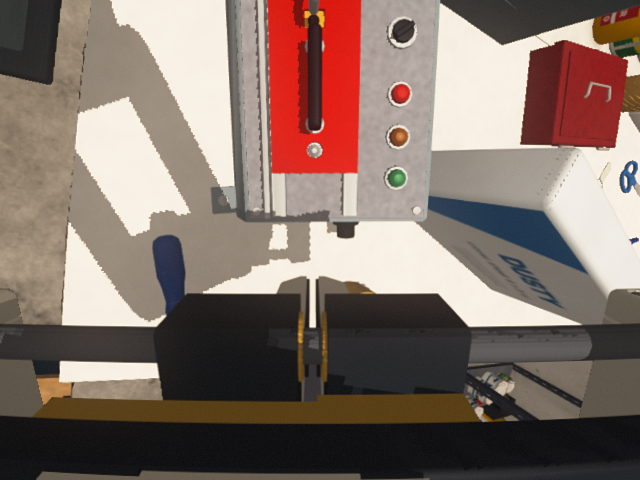

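The pin shows inside the round hole at (314,150), and the hole measures (0.6,1.2) mm from the pin, so the plate is seated. Now the shackle.

Emit:
jog_arm([
  {"xyz": [0.3,0,0],"turn": [0,0,0]},
  {"xyz": [0.6,0,0],"turn": [0,0,0]},
  {"xyz": [0.9,0.005,0],"turn": [0,0,0]},
  {"xyz": [0.9,0.009,0],"turn": [0,0,-0.001]},
])

```text
time: 15.95
tcp_pos: [0.5021, -0.2526, 0.2467]
ee_rot: [[-0.214, 0.886, 0.413], [0.977, 0.193, 0.092], [0.002, 0.423, -0.906]]
contact_force: [0.4, -0.7, 0.4]
grip_width: 0.006
gripper_force: 0.0
```

Emit:
jog_arm([
  {"xyz": [0.2,0,0.1],"turn": [0,0,0]},
  {"xyz": [0.47,0,0.2],"turn": [0,0,0]},
  {"xyz": [0.47,0,0.4],"turn": [0,0,0]},
  {"xyz": [0.47,0,0.6],"turn": [0,0,0]},
  {"xyz": [0.47,0,0.6],"turn": [0,0,0]},
  {"xyz": [0.47,0,0.6],"turn": [0,0,0]},
])

```text
time: 16.55
tcp_pos: [0.5257, -0.1813, 0.1664]
ee_rot: [[-0.21, 0.886, 0.413], [0.978, 0.191, 0.089], [-0.0, 0.422, -0.906]]
contact_force: [0.9, -0.7, 0.4]
grip_width: 0.008
gripper_force: 0.0
```

```bash
python3 chk.py w16 .132 .0335 0
```

```text
tcp in pin [1.000e-04 1.333e-01 9.340e-02] force tool axes [-0.83  0.83 -0.11] 16.55
hole in pin frame [171. 165.] [17.9 10.4] 98 [619. 225.]
xyz [-0.009 -0.001  0.399] turn [-0.0001 -0.0003  0.0007]
```

Emit:
jog_arm([
  {"xyz": [-0.009,0,0.07],"turn": [0,0,0]},
  {"xyz": [-0.009,0,0.14],"turn": [0,0,0]},
  {"xyz": [-0.009,0,0.2],"turn": [0,0,0]},
  {"xyz": [-0.009,0,0.25],"turn": [0,0,0]},
  {"xyz": [-0.009,0,0.3],"turn": [0,0,0]},
  {"xyz": [-0.009,0,0.33],"turn": [0,0,0]},
  {"xyz": [-0.009,0,0.33],"turn": [0,0,0]},
  {"xyz": [-0.009,0,0.33],"turn": [0,0,0]},
])

```text
time: 17.4
tcp_pos: [0.5469, -0.1795, 0.122]
ee_rot: [[-0.209, 0.886, 0.414], [0.978, 0.19, 0.087], [-0.001, 0.423, -0.906]]
contact_force: [-2.3, -0.5, 0.9]
grip_width: 0.005
gripper_force: 1.4
```

```bash
python3 chk.py w17 .132 .0335 0
```

```text
tcp in pin [0.0005 0.1306 0.0443] force tool axes [-0.02 -1.76 -1.79] 17.4
xyz [ 0.009 -0.004  0.072] turn [0.0002 0.0003 0.0005]
```

Emit:
jog_arm([
  {"xyz": [0.005,0,0.02],"turn": [0,0,0]},
  {"xyz": [0.005,0,0.04],"turn": [0,0,0]},
  {"xyz": [0.005,0,0.055],"turn": [0,0,0]},
  {"xyz": [0.005,0,0.067],"turn": [0,0,0]},
  {"xyz": [0.005,0,0.075],"turn": [0,0,0]},
  {"xyz": [0.005,0,0.075],"turn": [0,0,0]},
  {"xyz": [0.005,0,0.075],"turn": [0,0,0]},
])

```text
time: 18.15
tcp_pos: [0.5518, -0.1782, 0.1126]
ee_rot: [[-0.209, 0.886, 0.415], [0.978, 0.19, 0.086], [-0.002, 0.424, -0.906]]
contact_force: [-4.8, -2.5, 7.0]
grip_width: 0.006
gripper_force: 4.3
```

```bash
python3 chk.py w18 .132 .0325 0
```

```text
tcp in pin [0.0011 0.1309 0.0336] force tool axes [-1.41 -1.76 -8.57] 18.15
xyz [ 0.007 -0.007  0.007] turn [0.0004 0.0006 0.0005]
```

Emit:
jog_arm([
  {"xyz": [0,0,0.008],"turn": [0,0,0]},
  {"xyz": [0,0,0.014],"turn": [0,0,0]},
  {"xyz": [0,0,0.018],"turn": [0,0,0]},
  {"xyz": [0,0,0.018],"turn": [0,0,0]},
  {"xyz": [0,0,0.018],"turn": [0,0,0]},
])

```text
time: 18.7
tcp_pos: [0.5524, -0.1783, 0.1121]
ee_rot: [[-0.21, 0.886, 0.414], [0.978, 0.191, 0.086], [-0.003, 0.423, -0.906]]
contact_force: [-30.5, -0.6, 30.8]
grip_width: 0.005
gripper_force: 20.8
```

```bash
python3 chk.py w19 .132 .0325 0
```

```text
tcp in pin [0.0015 0.1307 0.0329] force tool axes [  5.77 -14.08 -40.55] 18.7
xyz [ 0.009 -0.01   0.003] turn [0.0002 0.0005 0.001 ]
```

That is the hard stop. I back off gently, and the force shows whether the shackle stayed down.

Emit:
jog_arm([
  {"xyz": [0,0,-0.03],"turn": [0,0,0]},
  {"xyz": [0,0,-0.08],"turn": [0,0,0]},
  {"xyz": [0,0,-0.08],"turn": [0,0,0]},
  {"xyz": [0,0,-0.08],"turn": [0,0,0]},
])

```text
time: 19.15
tcp_pos: [0.5475, -0.1783, 0.12]
ee_rot: [[-0.209, 0.886, 0.414], [0.978, 0.19, 0.088], [-0.001, 0.423, -0.906]]
contact_force: [-0.3, 0.3, -0.4]
grip_width: 0.005
gripper_force: 0.0
```

Emit:
jog_arm([
  {"xyz": [0,0,-0.2],"turn": [0,0,0]},
  {"xyz": [0,0,-0.45],"turn": [0,0,0]},
  {"xyz": [0,0,-0.7],"turn": [0,0,0]},
  {"xyz": [-0.3,0,-0.9],"turn": [0,0,0]},
  {"xyz": [-0.6,0,-0.9],"turn": [0,0,0]},
  {"xyz": [-0.9,0,-0.9],"turn": [0,0,0]},
  {"xyz": [-0.9,0,-0.9],"turn": [0,0,0]},
  {"xyz": [-0.9,0,-0.9],"turn": [0,0,0]},
])

```text
time: 19.95
tcp_pos: [0.5195, -0.3226, 0.2409]
ee_rot: [[-0.208, 0.887, 0.413], [0.978, 0.187, 0.089], [0.002, 0.422, -0.907]]
contact_force: [-0.0, 0.0, -1.1]
grip_width: 0.003
gripper_force: 0.0
```

Run:
```python
from workcell import *
from h import *
o=get_obs();print(o["time"],((o["tcp_pos"]-PIN)@F).round(4),o["contact_force"])
f=grab_frame("wrist");pickle.dump(f,open("w20.pkl","wb"))
cs,hi=cv2.findContours(redmask(f),cv2.RETR_CCOMP,cv2.CHAIN_APPROX_NONE)
for i,k in enumerate(cs):
    if len(k)>25:
        Q=(onplane(f,k[:,0],P(0,0,.004),F[:,2])-PIN)@F[:,:2]*1000;m=cv2.minAreaRect(Q.astype(np.float32))
        if abs(m[0][0])<50:print(hi[0][i][3],np.round(m[0],1),np.round(m[1],1),round(m[2],1),len(k))
pr=lambda h:proj(f,[P(0,.116,h),P(0,.132,h),P(0,.148,h)]).round(1).tolist()
print("top if open",pr(.062),"if down",pr(.035))
# bright, unsaturated pixels of the bar along the face centre line
hsv=cv2.cvtColor(f["color"],cv2.COLOR_RGB2HSV)
for h in(.035,.062):
    for y in np.arange(.108,.161,.006):
        u,v=proj(f,P(0,y,h))[0].round().astype(int)
        if 0<=v<480 and 0<=u<640:print(h,round(y,3),(u,v),hsv[v,u].tolist())
```

```text
19.95 [-0.0005 -0.0036  0.1759] [-0.04760429  0.03065814 -1.082355  ]
-1 [ 0.4 59.3] [161.3  84.3] 89.9 594
73 [0.6 1.1] [15.6 15.7] 44.8 44
73 [ 0.6 58.7] [91.  19.6] 90.0 213
top if open [[312.4, 86.7], [312.4, 64.2], [312.4, 41.2]] if down [[312.4, 93.3], [312.4, 73.0], [312.4, 52.2]]
0.035 0.108 (np.int64(312), np.int64(103)) [6, 60, 89]
0.035 0.114 (np.int64(312), np.int64(96)) [13, 44, 144]
0.035 0.12 (np.int64(312), np.int64(88)) [15, 34, 180]
0.035 0.126 (np.int64(312), np.int64(81)) [17, 29, 218]
0.035 0.132 (np.int64(312), np.int64(73)) [17, 26, 226]
0.035 0.138 (np.int64(312), np.int64(65)) [16, 25, 226]
0.035 0.144 (np.int64(312), np.int64(57)) [18, 28, 203]
0.035 0.15 (np.int64(312), np.int64(50)) [17, 70, 183]
0.035 0.156 (np.int64(312), np.int64(42)) [18, 22, 227]
0.062 0.108 (np.int64(312), np.int64(98)) [11, 48, 118]
0.062 0.114 (np.int64(312), np.int64(89)) [16, 33, 177]
0.062 0.12 (np.int64(312), np.int64(81)) [17, 29, 218]
0.062 0.126 (np.int64(312), np.int64(73)) [17, 26, 226]
0.062 0.132 (np.int64(312), np.int64(64)) [17, 24, 224]
0.062 0.138 (np.int64(312), np.int64(56)) [16, 31, 197]
0.062 0.144 (np.int64(312), np.int64(47)) [20, 191, 240]
0.062 0.15 (np.int64(312), np.int64(38)) [17, 31, 166]
0.062 0.156 (np.int64(312), np.int64(30)) [13, 39, 178]
```

After backing off 8 mm the force was zero, where an uncaught spring would still push with 3–5 N. The bar's far end, at row 50, also fits the "down" position. The plate is still seated, with its hole about 1.3 mm from the pin, so I hand the job in.

```bash
python3 -c "
from workcell import *
print(sign_off())"
```

```text
the job is handed in; nothing more can be done
None
```

The job is handed in: the plate is seated on the pin and let go, the shackle was pressed to its hard stop and stayed down, and the arm is clear; I did not move near the cans and bottles, and the hand-in call returned no verdict.

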